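# Set up the jar-filling scale with funnel, strainer and cover

## Robot

A 6-joint arm with a two-finger parallel gripper is mounted at the origin on the work surface. World frame = base frame: x ahead of the robot, y to its left, z up, the work surface at z = 0. Lengths are in mm, angles in rad, forces in N, time in s.
With the tool pointing down it reaches from about 300 to 875 mm from the base axis. Payload 6.4 kg.
Tool frame: the origin (TCP) lies on the mounting face of the last link; the fingertips stand 166 mm ahead of it and the grasp point (between the pads) lies 147 mm ahead of it (arm.grip_point_offset is the distance from the TCP to the grasp point, in mm); x points along the fingers, y is the direction in which the jaws open and shut, and the axes are right-handed (so a half turn about x gives the same grasp; the last joint's range is limited). The gripper opens to 88 mm and grips with 3 to 60 N. Pads are 18 mm wide; open, the fingers measure 123 mm over their backs; the gripper's body (75 mm by 187 mm) begins 45 mm behind the grasp point.
Start: joints at [-0.206, 0.181, 1.607, -0, 1.354, -0.206], TCP at [575.015, 0.014, 404.714] pointing down, gripper open.
Joint ranges: [-2.99, 2.99], [-0.89, 2.07], [0.3, 2.58], [-1.14, 4.28], [0, 2.63], [-3.12, 3.12]. Speed limits (rad/s): [2.57, 2.57, 3.01, 3.14, 3.14, 3.14].

## Interface

Orientations are given as a unit quaternion [w, x, y, z].
In Python, from workcell import read_state, camera, close_job, spot_in, pinpoint, arm gives the robot as it stands. The module is installed in compiled form; this text tells all that it offers.
- The arm moves only by the shell command python3 -m creep 'ROWS' [FORCE]. ROWS is JSON, a list of rows, each an object with "turn": the turn, a rotation vector about the world's x, y, z in rad, a list of three; "slide": the shift along the world's x, y, z in m, a list of three; "jaw": the opening, from -1 (shut) to 1 (fully open). A call has 1 to 20 rows; each row is the pose to reach, as a shift and turn from the pose commanded when the call began; what a row does not reach only later rows make up. A row lasts 1/10 s, in which the tool goes at most 50 mm and 8.59 degrees, less where a joint would pass 70% of its speed; a pose out of reach is approached as far as the arm can. A call with a gripper value outside its range is refused whole. The fingers move at their own pace and stop on an object; FORCE is the grip in N (left out, the last holds). Time passes only in rows, so rows that repeat a pose let the fingers close. It gives the time, the measured TCP pose, the force and the opening at its end, in the units of the state.
- read_state(): the state, without advancing time (a new reading comes with each control period).
- camera(name): name is "scene" or "side" or "wrist"; returns a dict with "img" (420x560x3 uint8, red, green, blue), "camera_matrix" (3x3 intrinsics, pixels), "eye" and "rotation" of the camera in the world; the wrist camera has in their place "mount" (4x4, takes a point from camera to tool coordinates, whose origin is the TCP and whose axes are the tool frame's). Camera axes: x right, y up, looking along -z (the intrinsics and any distortion apply to the point x, -y, -z); pixel columns grow to the right and rows downward; lengths in mm; the calibration is good to about 2 mm. The wrist camera is an equidistant fisheye: a pixel r from the principal point sees the ray r / f radians off the axis. A picture is of the moment at which its call begins: read the wrist's pose just before it. There is no depth.
- close_job(): hands the job in, once; it reports no verdict.
Trained networks look in a picture, given as the dict that the camera call returned (one of the last four; its "shot" number tells which), for a name from the list of things; names that differ only in an ending like _2 or _b are one class to them, and where a whole thing is asked for, a point or a joint stands for the part that bears it (a point fixed in the world has none). Each returns a list of dicts, best first, with "confidence" (0 to 1); they miss things now and then, are a little off and sometimes report something else, mostly with a low value. They report only what shows in the picture. A call takes as long as a camera call. They do not tell look-alikes from the thing itself.
- spot_in(picture, label): "rect" ([left, top, right, bottom] in pixels, round what is visible of it).
- pinpoint(picture, label): "at" ([column, row] in pixels: a listed point, or the origin of a listed thing).
The state is a dict: "time": time; "qpos": joint angles; "qd": joint speeds; "effort": joint torques, N m; "ee_pos": TCP position; "tcp_rot": TCP orientation; "wrist_force": force on the tool from outside, world axes, zero at the start; "moment": the same for the moment, N m; "grip_width": opening from 0.0 (shut) to 1.0 (fully open).
Only numpy, scipy, OpenCV 4.12 (cv2) and the standard library are available. Lean on these libraries where they do the work, as an engineer would, in place of code of your own. Each camera call takes 0.05 s, during which the arm holds its last target. There are 200 camera calls.

## Task

Get the filling scale ready for the next batch: gently stand the open glass jar in the middle of the scale's steel pan, then fit the red funnel into the jar's mouth, then the blue-rimmed strainer into the funnel, and last the white cover into the strainer. Build it up there on the scale in that order, each piece upright and fully seated on the one below, then let go. Do not disturb the capped jar, the label roll or the red-lidded tub.

Things in the scene. Friction and masses are not known exactly. Their poses are not given: they have to be found in the camera images.
- jar: Open, empty clear-glass jar, upright, about 0.17 kg. Origin: centre of its underside, z up; round, so yaw means nothing. 76 mm high; body 64 mm across from 6 to 56 mm up, then a shoulder to a neck 56 mm across from 64 mm up to the rim; the mouth is 48 mm across inside.
- funnel: Red plastic jar funnel, 0.09 kg, standing spout down. Origin: centre of its lower end, z up; round. 46 mm high. Spout 34 mm across at the bottom, widening to 45 mm at 20 mm up; there a flat shoulder, then a bowl from 56 mm across at 20 mm up to 61 mm at 32, straight to 46 mm up (55 inside): grip there. Seated: shoulder on the jar's rim, origin 56 mm above the jar's origin.
- strainer: Strainer, 0.09 kg: holed metal basket under a blue plastic ring, standing upright. Origin: centre of its underside, z up; round. 36 mm high. Basket 36 mm across at the bottom, widening to 51 mm at 20 mm up; there a flat shoulder juts out to the blue ring, 67 mm across (61 inside), 20 to 36 mm up: grip here. Seated: shoulder on the funnel's top edge, origin 26 mm above the funnel's.
- cover: White plastic dust cover with a black knob, 0.08 kg, lying plug down. Origin: centre of the plug's underside, z up; round. Plug 42 mm across at the bottom, widening to 56 mm at 12 mm up; then a disc 67 mm across, 12 to 16 mm up; then the knob, 24 mm across, 16 to 40 mm up: grip here. Seated: disc on the strainer's top edge, origin 24 mm above the strainer's.
- scale_pan (a point): Centre of the top face of the bench scale's steel pan, 50 mm above the table; z up. The pan is a flat plate, 140 mm along the point's x by 150 mm along y. The scale is a fixed white housing, 200 mm along x by 160 mm along y, its middle 28 mm to -x of this point; its low front with display and keys, 40 mm above the table, is on the -x side.
- capped_jar: Bystander: full jar with a brass-coloured cap and a paper label, 60 mm across, 78 mm high. Origin: centre of its underside. Leave it alone.
- label_roll: Bystander: roll of paper labels lying flat, 68 mm across, 40 mm high, with a 38 mm hole. Origin: centre of its underside. Leave it alone.
- tub: Bystander: closed white ingredient tub with a red lid, 178 mm along its x, 123 mm along its y, 90 mm high. Origin: centre of its underside. Leave it alone.
Not all that is in view belongs to the job. Of the things like the strainer, leave any that is green or yellow; of the rest the larger one is meant.

How it is judged:
By the outcome, as a careful person would: the job done as asked, in the order asked, and still so for the second after the job is handed in, with the robot touching nothing.
It also fails if it takes over 128 s, if anything falls off the work surface, if the arm or the gripper's body presses on something with over 40 N, if the wrist force passes 120 N, or if a joint passes its speed limit or range.

## Working session

There is one attempt and no reset: what is moved stays moved. The work goes in short steps, Python scripts to look and compute and a shell command to move; the robot and the scene stay as the last step left them, time stands still between calls to the robot, and variables do not carry over. Pictures are saved under pics/ and viewed, about 12 in all and at most 16, crops included, and the job is handed in when it is done.

```bash
mkdir -p pics; cat > h.py <<'E'
import numpy as np, cv2
from scipy.spatial.transform import Rotation as R
from workcell import read_state, camera, close_job, spot_in, pinpoint, arm
def pose(p,st=None):
    if 'eye' in p: return np.array(p['eye']),np.array(p['rotation']).reshape(3,3) if np.size(p['rotation'])==9 else R.from_quat(np.roll(p['rotation'],-1)).as_matrix()
    T=R.from_quat(np.roll(st['tcp_rot'],-1)).as_matrix(); M=np.array(p['mount'])
    return T@M[:3,3]+np.array(st['ee_pos']),T@M[:3,:3]
def ray(p,px,st=None):
    K=np.array(p['camera_matrix']);x=(px[0]-K[0,2])/K[0,0];y=(px[1]-K[1,2])/K[1,1]
    if 'mount' in p:
        r=np.hypot(x,y);s=np.sin(r)/max(r,1e-9);d=np.array([x*s,-y*s,-np.cos(r)])
    else: d=np.array([x,-y,-1.])
    e,Rm=pose(p,st); d=Rm@d; return e,d/np.linalg.norm(d)
def hit(p,px,z,st=None):
    e,d=ray(p,px,st); return e+d*(z-e[2])/d[2]
def proj(p,X,st=None):
    e,Rm=pose(p,st); c=Rm.T@(np.array(X)-e); K=np.array(p['camera_matrix']); a=np.array([c[0],-c[1],-c[2]])
    if 'mount' in p:
        r=np.hypot(a[0],a[1]);t=np.arctan2(r,a[2]);u=a[:2]/max(r,1e-9)*t
    else: u=a[:2]/a[2]
    return u*[K[0,0],K[1,1]]+K[:2,2]
def save(p,n): cv2.imwrite('pics/'+n,p['img'][:,:,::-1])
E
python3 - <<'E'
from h import *
Z={'scale_pan':50}
for n in ['scene','side','wrist']:
    st=read_state(); p=camera(n); save(p,n+'0.png')
    print(n,{k:(v if k!='img' else 0) for k,v in p.items() if k not in('img',)} if n!='side' else p['eye'])
    for l in ['jar','funnel','strainer','cover','scale_pan','capped_jar','label_roll','tub']:
        print(l,[(round(q['confidence'],2),np.round(q['at']),np.round(hit(p,q['at'],Z.get(l,0),st)[:2])) for q in pinpoint(p,l)[:4]])
print(read_state())
E
```

```text
scene {'camera_matrix': array([[437.86720032,   0.        , 278.84802241],
       [  0.        , 437.86720032, 207.48460418],
       [  0.        ,   0.        ,   1.        ]]), 'eye': array([1090.18248827,  523.56503472,  618.82528163]), 'rotation': array([0.36172361, 0.19560958, 0.42196481, 0.8079843 ]), 'shot': 1}
jar [(0.5, array([189., 237.]), array([ 639., -138.]))]
funnel [(0.78, array([289., 228.]), array([459.,   7.]))]
strainer [(0.71, array([254., 202.]), array([ 437., -129.])), (0.7, array([217., 194.]), array([ 476., -225.])), (0.6, array([292., 188.]), array([ 319., -100.])), (0.52, array([240., 180.]), array([ 385., -232.]))]
cover [(0.78, array([186., 235.]), array([ 636., -149.]))]
scale_pan [(0.77, array([424., 314.]), array([540., 375.]))]
capped_jar [(0.56, array([337., 252.]), array([456., 141.])), (0.17, array([250., 203.]), array([ 446., -134.])), (0.16, array([162., 186.]), array([ 548., -361.]))]
label_roll [(0.73, array([230., 263.]), array([635.,  -7.]))]
tub [(0.73, array([163., 186.]), array([ 545., -363.]))]
side [ 260.46922928 -655.9399041   757.670021
[... 1663 characters left out ...]
y([256., 387.]), array([ 531., -358.]))]
{'time': 1.35, 'qpos': array([-2.06302408e-01,  1.80797938e-01,  1.60698278e+00,  6.65174813e-06,
        1.35379461e+00, -2.06265751e-01]), 'qd': array([ 0.00013056, -0.00159442, -0.00039942,  0.00185544,  0.00064641,
       -0.00032636]), 'effort': array([ 2.80081458e-04, -4.33824241e+01, -3.42176628e+01,  7.02967029e-02,
        3.06993420e-02,  7.91640758e-06]), 'ee_pos': array([5.75021765e+02, 1.25310859e-02, 4.04723951e+02]), 'tcp_rot': array([ 0.49999435,  0.5000148 ,  0.49998661, -0.50000425]), 'wrist_force': array([ 0.61375863,  0.65839398, -0.01598733]), 'moment': array([0.03094047, 0.00303565, 0.01411252]), 'grip_width': 0.9993710337956329}
```

View pics/side0.png

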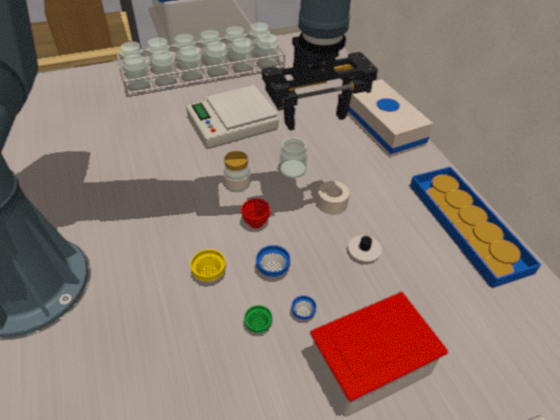

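View pics/scene0.png

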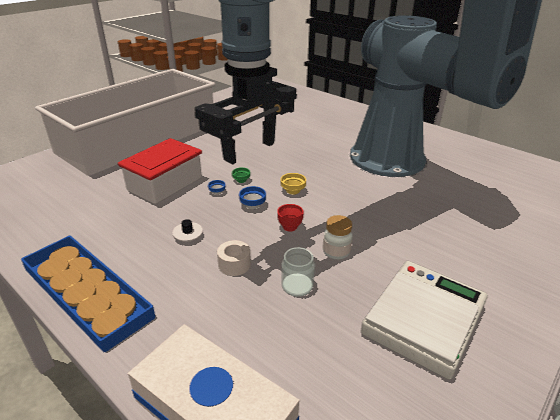

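View pics/wrist0.png

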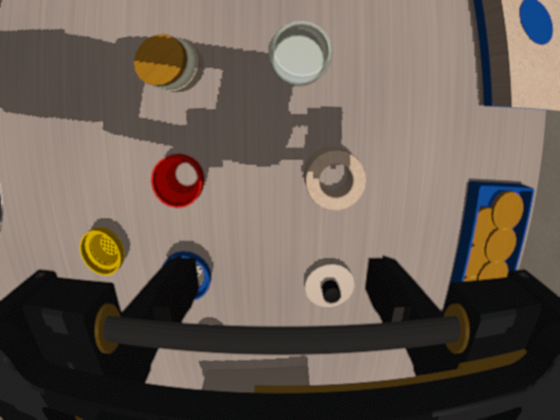

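Side view: the large blue strainer is at (273,262) and the small one to leave is at (304,308). The jar is at (293,160), the funnel at (256,213), the cover at (365,248) and the pan at (240,107). I'll move above the jar and take a closer look.

```bash
python3 -m creep '[{"slide":[0.01,0.05,-0.03],"turn":[0,0,0],"jaw":1},{"slide":[0.02,0.09,-0.06],"turn":[0,0,0],"jaw":1},{"slide":[0.02,0.12,-0.09],"turn":[0,0,0],"jaw":1},{"slide":[0.02,0.14,-0.105],"turn":[0,0,0],"jaw":1},{"slide":[0.02,0.14,-0.105],"turn":[0,0,0],"jaw":1},{"slide":[0.02,0.14,-0.105],"turn":[0,0,0],"jaw":1}]' 20
cat >> h.py <<'E'
Z={'scale_pan':50}
def look(n,labels,f=None,zs=Z):
    st=read_state(); p=camera(n)
    if f: save(p,f)
    for l in labels:
        print(n,l,[(round(q['confidence'],2),np.round(q['at']),np.round(hit(p,q['at'],zs.get(l,0),st)[:2],1)) for q in pinpoint(p,l)[:3]])
    print(np.round(st['ee_pos'],1),st['time'])
    return st,p
E
python3 - <<'E'
from h import *
st,p=look('wrist',['jar'],'w1.png')
print([ (q['confidence'],q['rect']) for q in spot_in(p,'jar')[:2]])
# expected rim outline for hypothesised pos
for c in [(595,140)]:
    print([np.round(proj(p,(c[0]+28*a,c[1]+28*b,76),st)) for a,b in((1,0),(-1,0),(0,1),(0,-1))])
E
```

```text
time: 1.95
ee_pos: [595.0, 140.2, 299.6]
tcp_rot: [0.5, 0.499, 0.5, -0.5]
wrist_force: [-0.6, -0.2, 0.6]
grip_width: 1.003
wrist jar [(0.98, array([280., 202.]), array([593.6, 139.9]))]
[595.  140.2 299.6] 1.95
[(0.94, [237.3, 169.6, 327.7, 265.2])]
[array([323., 233.]), array([241., 233.]), array([282., 193.]), array([282., 270.])]
```

View pics/w1.png

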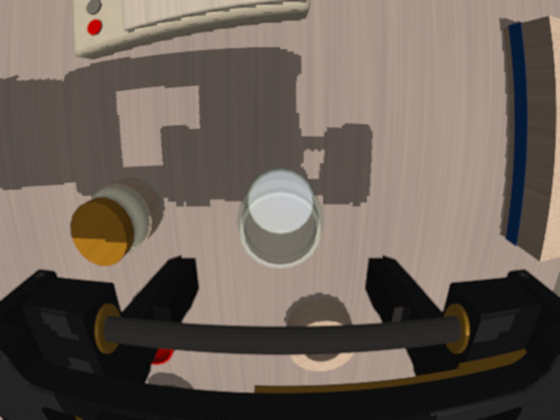

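The jar is at (280,202) in the wrist view and centred between the fingers, with about 2 mm of y left to add. I'll descend and grip it.

```bash
python3 -m creep '[{"slide":[-0.001,0.002,-0.04],"turn":[0,0,0],"jaw":1},{"slide":[-0.001,0.002,-0.075],"turn":[0,0,0],"jaw":1},{"slide":[-0.001,0.002,-0.1],"turn":[0,0,0],"jaw":1},{"slide":[-0.001,0.002,-0.108],"turn":[0,0,0],"jaw":1},{"slide":[-0.001,0.002,-0.108],"turn":[0,0,0],"jaw":1},{"slide":[-0.001,0.002,-0.108],"turn":[0,0,0],"jaw":-1},{"slide":[-0.001,0.002,-0.108],"turn":[0,0,0],"jaw":-1},{"slide":[-0.001,0.002,-0.108],"turn":[0,0,0],"jaw":-1},{"slide":[-0.001,0.002,-0.108],"turn":[0,0,0],"jaw":-1},{"slide":[-0.001,0.002,-0.108],"turn":[0,0,0],"jaw":-1},{"slide":[-0.001,0.002,-0.108],"turn":[0,0,0],"jaw":-1},{"slide":[-0.001,0.002,-0.108],"turn":[0,0,0],"jaw":-1},{"slide":[-0.001,0.002,-0.108],"turn":[0,0,0],"jaw":-1}]' 15
```

```text
time: 3.4
ee_pos: [594.5, 142.0, 193.3]
tcp_rot: [0.501, 0.5, 0.5, -0.5]
wrist_force: [-1.8, 0.8, 6.4]
grip_width: 0.731
```

```bash
python3 -m creep '[{"slide":[0,0,0.02],"turn":[0,0,0],"jaw":-1},{"slide":[0,0,0.06],"turn":[0,0,0],"jaw":-1},{"slide":[0,0,0.1],"turn":[0,0,0],"jaw":-1},{"slide":[-0.007,0.02,0.12],"turn":[0,0,0],"jaw":-1},{"slide":[-0.016,0.055,0.12],"turn":[0,0,0],"jaw":-1},{"slide":[-0.025,0.09,0.12],"turn":[0,0,0],"jaw":-1},{"slide":[-0.034,0.125,0.12],"turn":[0,0,0],"jaw":-1},{"slide":[-0.043,0.16,0.12],"turn":[0,0,0],"jaw":-1},{"slide":[-0.05,0.185,0.12],"turn":[0,0,0],"jaw":-1},{"slide":[-0.05,0.185,0.12],"turn":[0,0,0],"jaw":-1},{"slide":[-0.05,0.185,0.12],"turn":[0,0,0],"jaw":-1}]'
python3 - <<'E'
from h import *
for n in ['wrist','side','scene']:
    st,p=look(n,['scale_pan','jar'],n+'2.png',{'scale_pan':50,'jar':120})
E
```

```text
time: 4.5
ee_pos: [543.6, 327.3, 311.6]
tcp_rot: [0.501, 0.499, 0.5, -0.5]
wrist_force: [0.3, -0.4, -2.2]
grip_width: 0.731
wrist scale_pan [(0.78, array([273., 161.]), array([536.9, 370.2]))]
wrist jar [(0.87, array([282., 256.]), array([543.6, 325.5]))]
[543.6 327.3 311.6] 4.5
side scale_pan [(0.6, array([240., 103.]), array([538.6, 376.1]))]
side jar [(0.96, array([246.,  91.]), array([538.1, 316.7]))]
[544.4 325.9 311.7] 4.65
scene scale_pan [(0.86, array([424., 309.]), array([530.2, 370.2]))]
scene jar [(0.64, array([401., 272.]), array([547.8, 322.8]))]
[544.5 326.  311.7] 4.8
```

View pics/wrist2.png

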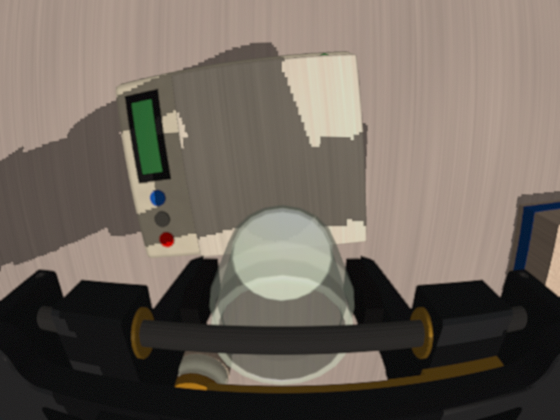

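```bash
python3 -m creep '[{"slide":[-0.004,0.025,0],"turn":[0,0,0],"jaw":-1},{"slide":[-0.007,0.045,0],"turn":[0,0,0],"jaw":-1},{"slide":[-0.007,0.045,-0.02],"turn":[0,0,0],"jaw":-1},{"slide":[-0.007,0.045,-0.04],"turn":[0,0,0],"jaw":-1},{"slide":[-0.007,0.045,-0.054],"turn":[0,0,0],"jaw":-1},{"slide":[-0.007,0.045,-0.06],"turn":[0,0,0],"jaw":-1},{"slide":[-0.007,0.045,-0.063],"turn":[0,0,0],"jaw":-1},{"slide":[-0.007,0.045,-0.065],"turn":[0,0,0],"jaw":-1},{"slide":[-0.007,0.045,-0.067],"turn":[0,0,0],"jaw":-1},{"slide":[-0.007,0.045,-0.067],"turn":[0,0,0],"jaw":-1}]'
```

```text
time: 5.95
ee_pos: [537.2, 372.0, 245.2]
tcp_rot: [0.5, 0.5, 0.5, -0.5]
wrist_force: [0.2, 0.5, -2.4]
grip_width: 0.731
```

```bash
python3 -m creep '[{"slide":[0,0,-0.001],"turn":[0,0,0],"jaw":-1},{"slide":[0,0,-0.001],"turn":[0,0,0],"jaw":-1}]'; python3 -m creep '[{"slide":[0,0,-0.001],"turn":[0,0,0],"jaw":-1},{"slide":[0,0,-0.001],"turn":[0,0,0],"jaw":-1}]';  python3 -m creep '[{"slide":[0,0,-0.001],"turn":[0,0,0],"jaw":-1},{"slide":[0,0,-0.001],"turn":[0,0,0],"jaw":-1}]'
```

```text
time: 6.15
ee_pos: [537.1, 372.0, 244.0]
tcp_rot: [0.5, 0.5, 0.5, -0.5]
wrist_force: [0.5, 0.1, -0.9]
grip_width: 0.731
time: 6.35
ee_pos: [537.1, 372.1, 243.3]
tcp_rot: [0.5, 0.5, 0.5, -0.5]
wrist_force: [-0.5, -0.1, 2.6]
grip_width: 0.735
time: 6.55
ee_pos: [537.2, 372.1, 243.3]
tcp_rot: [0.5, 0.5, 0.5, -0.5]
wrist_force: [-4.5, -2.1, 8.6]
grip_width: 0.733
```

```bash
python3 -m creep '[{"slide":[0,0,0.001],"turn":[0,0,0],"jaw":-1},{"slide":[0,0,0.001],"turn":[0,0,0],"jaw":0.52},{"slide":[0,0,0.001],"turn":[0,0,0],"jaw":0.6},{"slide":[0,0,0.001],"turn":[0,0,0],"jaw":0.8},{"slide":[0,0,0.001],"turn":[0,0,0],"jaw":1},{"slide":[0,0,0.001],"turn":[0,0,0],"jaw":1},{"slide":[0,0,0.02],"turn":[0,0,0],"jaw":1},{"slide":[0,0,0.06],"turn":[0,0,0],"jaw":1},{"slide":[0,0,0.1],"turn":[0,0,0],"jaw":1},{"slide":[0,0,0.12],"turn":[0,0,0],"jaw":1},{"slide":[0,0,0.12],"turn":[0,0,0],"jaw":1}]'
python3 - <<'E'
from h import *
for n in ['wrist','side']:
    st,p=look(n,['scale_pan','jar'],n+'3.png',{'scale_pan':50,'jar':50})
E
```

```text
time: 7.65
ee_pos: [538.0, 372.5, 366.2]
tcp_rot: [0.501, 0.503, 0.499, -0.497]
wrist_force: [0.6, -0.5, 0.5]
grip_width: 0.998
wrist scale_pan []
wrist jar [(0.71, array([279., 202.]), array([537.9, 368.2]))]
[538.  372.5 366.2] 7.65
side scale_pan [(0.96, array([242., 106.]), array([539.8, 362.1]))]
side jar [(0.58, array([240., 103.]), array([539.1, 375.9]))]
[536.6 371.8 360. ] 7.8
```

View pics/wrist3.png

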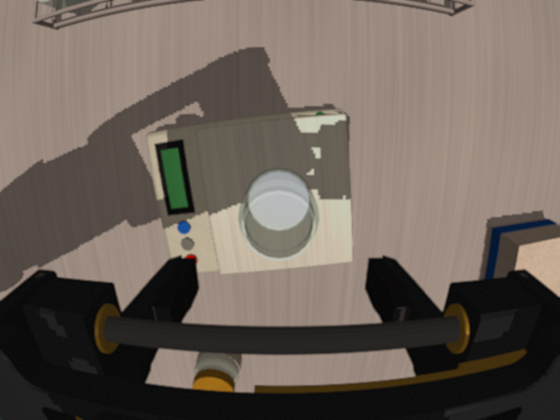

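The jar stands upright, its base at (279,202) against the pan's diagonal crossing at (278,199), so it is centred to about 3 mm. Next is the funnel.

```bash
python3 -m creep '[{"slide":[-0.006,-0.025,0],"turn":[0,0,0],"jaw":1},{"slide":[-0.015,-0.065,0],"turn":[0,0,0],"jaw":1},{"slide":[-0.024,-0.105,-0.01],"turn":[0,0,0],"jaw":1},{"slide":[-0.033,-0.145,-0.02],"turn":[0,0,0],"jaw":1},{"slide":[-0.042,-0.185,-0.03],"turn":[0,0,0],"jaw":1},{"slide":[-0.051,-0.225,-0.04],"turn":[0,0,0],"jaw":1},{"slide":[-0.06,-0.265,-0.05],"turn":[0,0,0],"jaw":1},{"slide":[-0.069,-0.305,-0.062],"turn":[0,0,0],"jaw":1},{"slide":[-0.078,-0.345,-0.062],"turn":[0,0,0],"jaw":1},{"slide":[-0.083,-0.366,-0.062],"turn":[0,0,0],"jaw":1},{"slide":[-0.083,-0.366,-0.062],"turn":[0,0,0],"jaw":1},{"slide":[-0.083,-0.366,-0.062],"turn":[0,0,0],"jaw":1}]'
python3 - <<'E'
from h import *
st,p=look('wrist',['funnel'],'w4.png')
m=cv2.inRange(cv2.cvtColor(p['img'],cv2.COLOR_RGB2HSV),(0,150,60),(8,255,255))|cv2.inRange(cv2.cvtColor(p['img'],cv2.COLOR_RGB2HSV),(172,150,60),(180,255,255))
n,l,s,c=cv2.connectedComponentsWithStats(m);print(s[1:][s[1:,4]>150])
c=(454,6.5);print([np.round(proj(p,(c[0]+30.5*a,c[1]+30.5*b,46),st)) for a,b in((1,0),(-1,0),(0,1),(0,-1))])
E
```

```text
time: 9.15
ee_pos: [453.9, 6.0, 299.2]
tcp_rot: [-0.499, -0.5, -0.5, 0.5]
wrist_force: [-0.5, 0.1, -0.1]
grip_width: 1.001
wrist funnel [(0.95, array([285., 201.]), array([456.3,   6.6]))]
[453.9   6.  299.2] 9.15
[[ 248  177   78   77 3876]]
[array([322., 218.]), array([242., 218.]), array([282., 179.]), array([282., 255.])]
```

```bash
python3 -m creep '[{"slide":[0.003,0.0015,-0.04],"turn":[0,0,0],"jaw":1},{"slide":[0.003,0.0015,-0.08],"turn":[0,0,0],"jaw":1},{"slide":[0.003,0.0015,-0.105],"turn":[0,0,0],"jaw":1},{"slide":[0.003,0.0015,-0.113],"turn":[0,0,0],"jaw":1},{"slide":[0.003,0.0015,-0.113],"turn":[0,0,0],"jaw":1},{"slide":[0.003,0.0015,-0.113],"turn":[0,0,0],"jaw":-1},{"slide":[0.003,0.0015,-0.113],"turn":[0,0,0],"jaw":-1},{"slide":[0.003,0.0015,-0.113],"turn":[0,0,0],"jaw":-1},{"slide":[0.003,0.0015,-0.113],"turn":[0,0,0],"jaw":-1},{"slide":[0.003,0.0015,-0.113],"turn":[0,0,0],"jaw":-1},{"slide":[0.003,0.0015,-0.113],"turn":[0,0,0],"jaw":-1},{"slide":[0.003,0.0015,-0.113],"turn":[0,0,0],"jaw":-1}]' 12
```

```text
time: 10.45
ee_pos: [457.6, 7.4, 187.6]
tcp_rot: [0.5, 0.5, 0.499, -0.5]
wrist_force: [-0.5, 0.4, 6.7]
grip_width: 0.678
```

```bash
python3 -m creep '[{"slide":[0,0,0.03],"turn":[0,0,0],"jaw":-1},{"slide":[0,0,0.07],"turn":[0,0,0],"jaw":-1},{"slide":[0,0,0.11],"turn":[0,0,0],"jaw":-1},{"slide":[0,0.01,0.145],"turn":[0,0,0],"jaw":-1},{"slide":[0.01,0.045,0.16],"turn":[0,0,0],"jaw":-1},{"slide":[0.019,0.085,0.17],"turn":[0,0,0],"jaw":-1},{"slide":[0.028,0.125,0.17],"turn":[0,0,0],"jaw":-1},{"slide":[0.037,0.165,0.17],"turn":[0,0,0],"jaw":-1},{"slide":[0.046,0.205,0.17],"turn":[0,0,0],"jaw":-1},{"slide":[0.055,0.245,0.17],"turn":[0,0,0],"jaw":-1},{"slide":[0.064,0.285,0.17],"turn":[0,0,0],"jaw":-1},{"slide":[0.072,0.325,0.17],"turn":[0,0,0],"jaw":-1},{"slide":[0.078,0.355,0.17],"turn":[0,0,0],"jaw":-1},{"slide":[0.0795,0.3635,0.17],"turn":[0,0,0],"jaw":-1},{"slide":[0.0795,0.3635,0.17],"turn":[0,0,0],"jaw":-1},{"slide":[0.0795,0.3635,0.17],"turn":[0,0,0],"jaw":-1}]'
python3 - <<'E'
from h import *
ims=[]
for n in ['wrist','side','scene']:
    st,p=look(n,['jar','funnel'],None,{'jar':50,'funnel':170}); ims.append(p['img'])
v=np.hstack([cv2.resize(ims[0][130:400,150:410],(390,405)),cv2.resize(ims[2][160:340,330:500],(383,405))])
cv2.imwrite('pics/f5.png',v[:,:,::-1])
E
```

```text
time: 12.05
ee_pos: [536.3, 370.1, 356.2]
tcp_rot: [-0.5, -0.5, -0.5, 0.501]
wrist_force: [0.2, -0.7, -0.2]
grip_width: 0.676
wrist jar [(0.85, array([281., 199.]), array([535.2, 370.3]))]
wrist funnel [(0.92, array([281., 258.]), array([535.6, 369.4]))]
[536.3 370.1 356.2] 12.05
side jar [(0.77, array([240., 104.]), array([536.3, 369.1]))]
side funnel [(0.6, array([239.,  61.]), array([540.6, 371.4]))]
[536.6 369.7 356.8] 12.2
scene jar [(0.73, array([422., 310.]), array([534.7, 369.3]))]
scene funnel [(0.57, array([435., 259.]), array([541.2, 368.3]))]
[536.7 370.1 357. ] 12.35
```

View pics/f5.png

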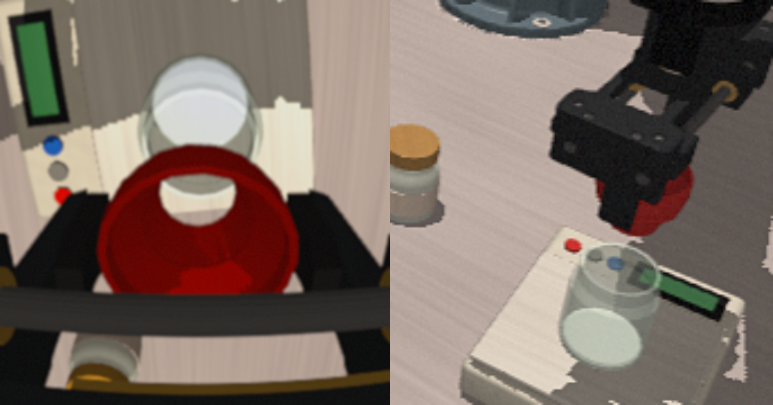

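```bash
python3 - <<'E'
from h import *
st=read_state();p=camera('wrist')
print(hit(p,(282,227),216,st), [np.round(proj(p,X,st)) for X in [(536.5,400.5,216),(506,370,216),(567,370,216),(536.5,387,170),(536.5,353,170)]])
hsv=cv2.cvtColor(p['img'],cv2.COLOR_RGB2HSV);m=(cv2.inRange(hsv,(0,150,40),(8,255,255))|cv2.inRange(hsv,(172,150,40),(180,255,255)))
n,l,s,c=cv2.connectedComponentsWithStats(m);print(s[1:][s[1:,4]>150])
E
```

```text
[536.76188357 405.93892101 216.        ] [array([281., 240.]), array([214., 301.]), array([349., 301.]), array([281., 230.]), array([282., 283.])]
[[ 214  227  136  100 9492]]
```

The funnel hangs upright with its spout above the jar mouth, aligned to about 1–2 mm. I'll lower it.

```bash
python3 -m creep '[{"slide":[0,0,-0.02],"turn":[0,0,0],"jaw":-1},{"slide":[0,0,-0.035],"turn":[0,0,0],"jaw":-1},{"slide":[0,0,-0.043],"turn":[0,0,0],"jaw":-1},{"slide":[0,0,-0.049],"turn":[0,0,0],"jaw":-1},{"slide":[0,0,-0.055],"turn":[0,0,0],"jaw":-1},{"slide":[0,0,-0.055],"turn":[0,0,0],"jaw":-1}]'; python3 -m creep '[{"slide":[0,0,-0.002],"turn":[0,0,0],"jaw":-1},{"slide":[0,0,-0.004],"turn":[0,0,0],"jaw":-1},{"slide":[0,0,-0.006],"turn":[0,0,0],"jaw":-1},{"slide":[0,0,-0.006],"turn":[0,0,0],"jaw":-1}]'
```

```text
time: 13.15
ee_pos: [536.4, 371.0, 300.9]
tcp_rot: [-0.5, -0.5, -0.5, 0.5]
wrist_force: [-0.2, 0.2, -0.5]
grip_width: 0.675
time: 13.55
ee_pos: [536.4, 371.0, 295.5]
tcp_rot: [-0.5, -0.5, -0.5, 0.5]
wrist_force: [-0.3, -0.7, -1.7]
grip_width: 0.679
```

```bash
python3 -m creep '[{"slide":[0,0,-0.001],"turn":[0,0,0],"jaw":-1},{"slide":[0,0,-0.001],"turn":[0,0,0],"jaw":-1}]'; python3 -m creep '[{"slide":[0,0,-0.001],"turn":[0,0,0],"jaw":-1},{"slide":[0,0,-0.001],"turn":[0,0,0],"jaw":-1}]';  python3 -m creep '[{"slide":[0,0,-0.001],"turn":[0,0,0],"jaw":-1},{"slide":[0,0,-0.001],"turn":[0,0,0],"jaw":-1}]'
```

```text
time: 13.75
ee_pos: [536.5, 371.0, 294.7]
tcp_rot: [0.5, 0.5, 0.5, -0.5]
wrist_force: [0.0, 0.3, -1.1]
grip_width: 0.679
time: 13.95
ee_pos: [536.6, 371.1, 293.9]
tcp_rot: [0.5, 0.5, 0.5, -0.5]
wrist_force: [1.0, 0.2, -0.9]
grip_width: 0.674
time: 14.15
ee_pos: [536.7, 371.1, 293.8]
tcp_rot: [0.5, 0.5, 0.5, -0.5]
wrist_force: [-1.6, -0.3, 4.2]
grip_width: 0.673
```

```bash
python3 -m creep '[{"slide":[0,0,0.001],"turn":[0,0,0],"jaw":-1},{"slide":[0,0,0.001],"turn":[0,0,0],"jaw":0.4},{"slide":[0,0,0.001],"turn":[0,0,0],"jaw":0.5},{"slide":[0,0,0.001],"turn":[0,0,0],"jaw":0.7},{"slide":[0,0,0.001],"turn":[0,0,0],"jaw":1},{"slide":[0,0,0.001],"turn":[0,0,0],"jaw":1},{"slide":[0,0,0.001],"turn":[0,0,0],"jaw":1},{"slide":[0,0,0.02],"turn":[0,0,0],"jaw":1},{"slide":[0,0,0.05],"turn":[0,0,0],"jaw":1},{"slide":[0,0,0.08],"turn":[0,0,0],"jaw":1},{"slide":[0,0,0.1],"turn":[0,0,0],"jaw":1},{"slide":[0,0,0.1],"turn":[0,0,0],"jaw":1}]'
python3 - <<'E'
from h import *
ims=[]
for n in ['wrist','side']:
    st,p=look(n,['jar','funnel'],None,{'jar':50,'funnel':106}); ims.append(p['img'])
v=np.hstack([cv2.resize(ims[0][100:300,180:380],(400,400)),cv2.resize(ims[1][20:160,170:310],(400,400))])
cv2.imwrite('pics/f6.png',v[:,:,::-1])
E
```

```text
time: 15.35
ee_pos: [537.3, 371.4, 396.8]
tcp_rot: [0.501, 0.502, 0.499, -0.498]
wrist_force: [0.2, 0.8, 0.3]
grip_width: 1.0
wrist jar [(0.64, array([280., 192.]), array([537.7, 369. ]))]
wrist funnel [(0.83, array([278., 208.]), array([535.8, 369.3]))]
[537.3 371.4 396.8] 15.35
side jar [(0.92, array([239., 103.]), array([535.1, 377.8]))]
side funnel [(0.87, array([239.,  85.]), array([537.2, 372.4]))]
[536.2 370.8 391.2] 15.5
```

View pics/f6.png

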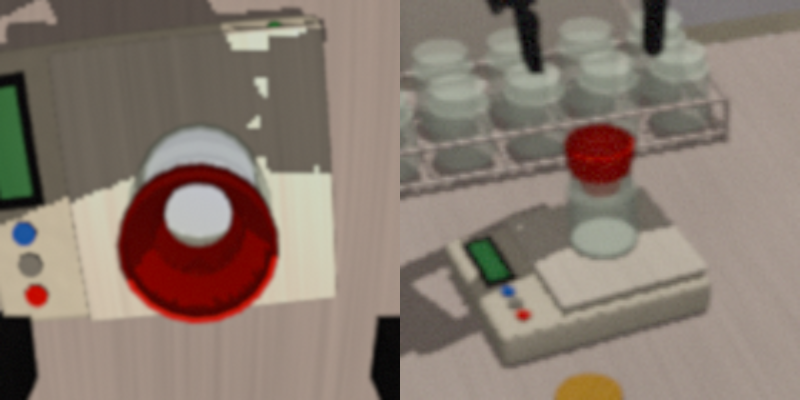

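The funnel sits level on the jar's rim. Next is the large blue strainer.

```bash
python3 -m creep '[{"slide":[-0.004,-0.025,0],"turn":[0,0,0],"jaw":1},{"slide":[-0.011,-0.065,0],"turn":[0,0,0],"jaw":1},{"slide":[-0.018,-0.11,0],"turn":[0,0,0],"jaw":1},{"slide":[-0.026,-0.155,-0.01],"turn":[0,0,0],"jaw":1},{"slide":[-0.034,-0.2,-0.02],"turn":[0,0,0],"jaw":1},{"slide":[-0.042,-0.245,-0.035],"turn":[0,0,0],"jaw":1},{"slide":[-0.05,-0.29,-0.05],"turn":[0,0,0],"jaw":1},{"slide":[-0.058,-0.335,-0.065],"turn":[0,0,0],"jaw":1},{"slide":[-0.066,-0.38,-0.08],"turn":[0,0,0],"jaw":1},{"slide":[-0.074,-0.425,-0.093],"turn":[0,0,0],"jaw":1},{"slide":[-0.081,-0.465,-0.093],"turn":[0,0,0],"jaw":1},{"slide":[-0.085,-0.49,-0.093],"turn":[0,0,0],"jaw":1},{"slide":[-0.086,-0.497,-0.093],"turn":[0,0,0],"jaw":1},{"slide":[-0.086,-0.497,-0.093],"turn":[0,0,0],"jaw":1},{"slide":[-0.086,-0.497,-0.093],"turn":[0,0,0],"jaw":1}]'
cat > s.py <<'E'
from h import *
st,p=look('wrist',['strainer'],'w7.png')
hsv=cv2.cvtColor(p['img'],cv2.COLOR_RGB2HSV);m=cv2.inRange(hsv,(105,130,50),(125,255,255))
n,l,s,c=cv2.connectedComponentsWithStats(m);print(s[1:][s[1:,4]>150])
c=np.array(st['ee_pos'])[:2];print([np.round(proj(p,(c[0]+33.5*a,c[1]+33.5*b,36),st)) for a,b in((1,0),(-1,0),(0,1),(0,-1))])
E
python3 s.py
```

```text
time: 17.15
ee_pos: [450.5, -125.1, 299.3]
tcp_rot: [0.5, 0.5, 0.5, -0.5]
wrist_force: [0.3, -1.0, 0.7]
grip_width: 1.003
wrist strainer [(0.98, array([300., 304.]), array([ 468.6, -233.2])), (0.96, array([219., 300.]), array([ 385.4, -229.9])), (0.88, array([154., 166.]), array([332.8, -90. ]))]
[ 450.5 -125.1  299.3] 17.15
[[ 242  166   82   82 2734]
 [ 280  293   45   34  606]]
[array([324., 215.]), array([240., 215.]), array([282., 173.]), array([282., 253.])]
```

View pics/w7.png

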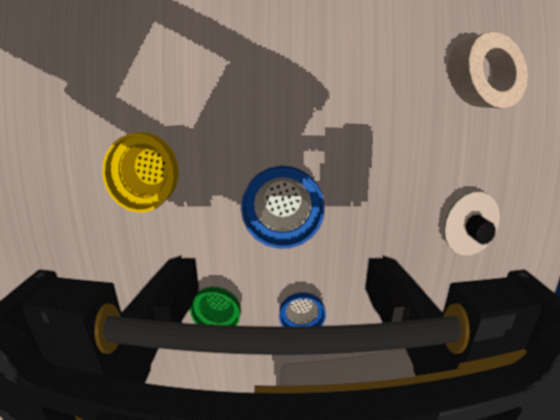

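The large blue ring is at (283,207), with the small blue, green and yellow ones clear of the fingers. I'll grip it with a +4.5 mm correction in y.

```bash
python3 -m creep '[{"slide":[0.001,0.0045,-0.04],"turn":[0,0,0],"jaw":1},{"slide":[0.001,0.0045,-0.08],"turn":[0,0,0],"jaw":1},{"slide":[0.001,0.0045,-0.11],"turn":[0,0,0],"jaw":1},{"slide":[0.001,0.0045,-0.122],"turn":[0,0,0],"jaw":1},{"slide":[0.001,0.0045,-0.122],"turn":[0,0,0],"jaw":1},{"slide":[0.001,0.0045,-0.122],"turn":[0,0,0],"jaw":-1},{"slide":[0.001,0.0045,-0.122],"turn":[0,0,0],"jaw":-1},{"slide":[0.001,0.0045,-0.122],"turn":[0,0,0],"jaw":-1},{"slide":[0.001,0.0045,-0.122],"turn":[0,0,0],"jaw":-1},{"slide":[0.001,0.0045,-0.122],"turn":[0,0,0],"jaw":-1},{"slide":[0.001,0.0045,-0.122],"turn":[0,0,0],"jaw":-1},{"slide":[0.001,0.0045,-0.122],"turn":[0,0,0],"jaw":-1}]' 12
```

```text
time: 18.45
ee_pos: [452.1, -121.8, 179.1]
tcp_rot: [0.501, 0.5, 0.499, -0.5]
wrist_force: [-1.2, 0.2, 7.7]
grip_width: 0.739
```

```bash
python3 -m creep '[{"slide":[0,0,0.03],"turn":[0,0,0],"jaw":-1},{"slide":[0,0,0.07],"turn":[0,0,0],"jaw":-1},{"slide":[0,0,0.11],"turn":[0,0,0],"jaw":-1},{"slide":[0.003,0.015,0.14],"turn":[0,0,0],"jaw":-1},{"slide":[0.01,0.055,0.16],"turn":[0,0,0],"jaw":-1},{"slide":[0.017,0.1,0.17],"turn":[0,0,0],"jaw":-1},{"slide":[0.025,0.145,0.18],"turn":[0,0,0],"jaw":-1},{"slide":[0.033,0.19,0.19],"turn":[0,0,0],"jaw":-1},{"slide":[0.041,0.235,0.19],"turn":[0,0,0],"jaw":-1},{"slide":[0.049,0.28,0.19],"turn":[0,0,0],"jaw":-1},{"slide":[0.057,0.325,0.19],"turn":[0,0,0],"jaw":-1},{"slide":[0.065,0.37,0.19],"turn":[0,0,0],"jaw":-1},{"slide":[0.073,0.415,0.19],"turn":[0,0,0],"jaw":-1},{"slide":[0.079,0.455,0.19],"turn":[0,0,0],"jaw":-1},{"slide":[0.083,0.48,0.19],"turn":[0,0,0],"jaw":-1},{"slide":[0.0845,0.49,0.19],"turn":[0,0,0],"jaw":-1},{"slide":[0.0845,0.49,0.19],"turn":[0,0,0],"jaw":-1},{"slide":[0.0845,0.49,0.19],"turn":[0,0,0],"jaw":-1}]'
python3 - <<'E'
from h import *
ims=[]
for n in ['wrist','scene','side']:
    st,p=look(n,['funnel','strainer'],None,{'funnel':106,'strainer':190}); ims.append(p['img'])
v=np.hstack([cv2.resize(ims[0][130:400,150:410],(390,405)),cv2.resize(ims[1][160:340,330:500],(383,405))])
cv2.imwrite('pics/f8.png',v[:,:,::-1])
E
```

```text
time: 20.25
ee_pos: [536.0, 367.6, 367.6]
tcp_rot: [-0.5, -0.5, -0.5, 0.5]
wrist_force: [-0.7, 0.0, -1.6]
grip_width: 0.74
wrist funnel [(0.39, array([286., 194.]), array([539.5, 384.1]))]
wrist strainer [(0.57, array([279., 261.]), array([534.3, 369. ]))]
[536.  367.6 367.6] 20.25
scene funnel [(0.62, array([430., 288.]), array([537.1, 372.2])), (0.55, array([162., 186.]), array([ 640.5, -211.3]))]
scene strainer [(0.78, array([440., 246.]), array([533. , 367.8])), (0.77, array([292., 188.]), array([556.7,  91.6])), (0.53, array([217., 197.]), array([669.6,  10.9]))]
[536.2 367.2 367.9] 20.4
side funnel [(0.82, array([239.,  84.]), array([538. , 372.6]))]
side strainer [(0.87, array([237.,  57.]), array([532. , 358.4])), (0.85, array([211., 273.]), array([ 317.1, -233. ])), (0.75, array([304., 313.]), array([ 420.4, -341.1]))]
[536.2 367.6 368. ] 20.55
```

View pics/f8.png

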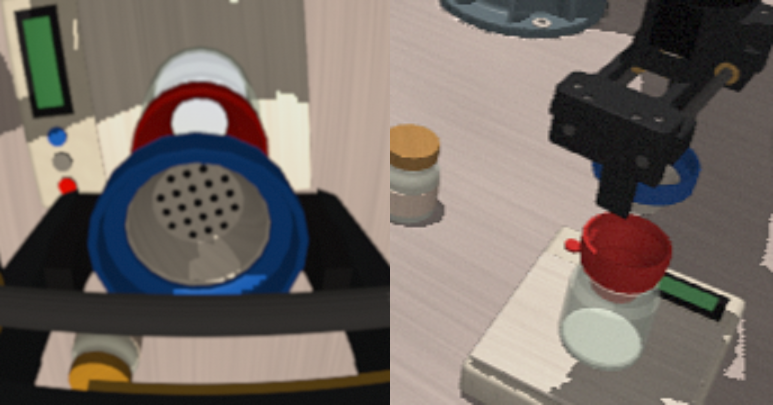

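The strainer hangs level above the funnel, a couple of mm short in y. I'll lower it with +2.5 mm in y.

```bash
python3 -m creep '[{"slide":[0,0.0025,-0.015],"turn":[0,0,0],"jaw":-1},{"slide":[0,0.0025,-0.03],"turn":[0,0,0],"jaw":-1},{"slide":[0,0.0025,-0.038],"turn":[0,0,0],"jaw":-1},{"slide":[0,0.0025,-0.044],"turn":[0,0,0],"jaw":-1},{"slide":[0,0.0025,-0.049],"turn":[0,0,0],"jaw":-1},{"slide":[0,0.0025,-0.049],"turn":[0,0,0],"jaw":-1}]'; python3 -m creep '[{"slide":[0,0,-0.002],"turn":[0,0,0],"jaw":-1},{"slide":[0,0,-0.004],"turn":[0,0,0],"jaw":-1},{"slide":[0,0,-0.006],"turn":[0,0,0],"jaw":-1},{"slide":[0,0,-0.006],"turn":[0,0,0],"jaw":-1}]'
 python3 -m creep '[{"slide":[0,0,-0.001],"turn":[0,0,0],"jaw":-1},{"slide":[0,0,-0.001],"turn":[0,0,0],"jaw":-1}]';python3 -m creep '[{"slide":[0,0,-0.001],"turn":[0,0,0],"jaw":-1},{"slide":[0,0,-0.001],"turn":[0,0,0],"jaw":-1}]'
```

```text
time: 21.3
ee_pos: [535.8, 370.9, 317.7]
tcp_rot: [-0.5, -0.5, -0.5, 0.5]
wrist_force: [-0.3, -0.3, -0.7]
grip_width: 0.734
time: 21.7
ee_pos: [535.9, 371.0, 312.6]
tcp_rot: [-0.5, -0.5, -0.5, 0.5]
wrist_force: [0.5, 0.5, -0.8]
grip_width: 0.742
time: 21.9
ee_pos: [536.0, 371.0, 311.7]
tcp_rot: [-0.5, -0.5, -0.5, 0.5]
wrist_force: [-0.6, 0.0, -0.7]
grip_width: 0.739
time: 22.1
ee_pos: [536.1, 371.1, 311.1]
tcp_rot: [0.5, 0.5, 0.5, -0.5]
wrist_force: [-0.7, 0.3, 0.3]
grip_width: 0.743
```

```bash
python3 -m creep '[{"slide":[0,0,-0.001],"turn":[0,0,0],"jaw":-1},{"slide":[0,0,-0.001],"turn":[0,0,0],"jaw":-1}]'; python3 -m creep '[{"slide":[0,0,0],"turn":[0,0,0],"jaw":0.5},{"slide":[0,0,0],"turn":[0,0,0],"jaw":0.6},{"slide":[0,0,0],"turn":[0,0,0],"jaw":0.75},{"slide":[0,0,0],"turn":[0,0,0],"jaw":1},{"slide":[0,0,0],"turn":[0,0,0],"jaw":1},{"slide":[0,0,0],"turn":[0,0,0],"jaw":1},{"slide":[0,0,0.02],"turn":[0,0,0],"jaw":1},{"slide":[0,0,0.05],"turn":[0,0,0],"jaw":1},{"slide":[0,0,0.08],"turn":[0,0,0],"jaw":1},{"slide":[0,0,0.1],"turn":[0,0,0],"jaw":1},{"slide":[0,0,0.1],"turn":[0,0,0],"jaw":1}]'
python3 - <<'E'
from h import *
ims=[]
for n in ['wrist','side']:
    st,p=look(n,['jar','funnel','strainer'],None,{'jar':50,'funnel':106,'strainer':132}); ims.append(p['img'])
v=np.hstack([cv2.resize(ims[0][100:300,180:380],(400,400)),cv2.resize(ims[1][20:160,170:310],(400,400))])
cv2.imwrite('pics/f9.png',v[:,:,::-1])
E
```

```text
time: 22.3
ee_pos: [536.2, 371.1, 311.0]
tcp_rot: [0.5, 0.5, 0.5, -0.5]
wrist_force: [-2.1, -1.2, 6.8]
grip_width: 0.743
time: 23.4
ee_pos: [536.7, 371.4, 413.7]
tcp_rot: [0.501, 0.502, 0.499, -0.498]
wrist_force: [1.0, -0.1, -0.1]
grip_width: 0.999
wrist jar []
wrist funnel []
wrist strainer [(0.58, array([280., 211.]), array([537. , 369.3]))]
[536.7 371.4 413.7] 23.4
side jar [(0.86, array([237., 103.]), array([529.1, 376.9]))]
side funnel [(0.7, array([334., 203.]), array([588.8, -89.4])), (0.52, array([240.,  86.]), array([536.2, 364.9]))]
side strainer [(0.91, array([305., 312.]), array([ 437.5, -307.5])), (0.63, array([241.,  77.]), array([540.7, 363.1])), (0.62, array([211., 275.]), array([ 321.6, -194.5]))]
[535.6 370.8 407.6] 23.6
```

View pics/f9.png

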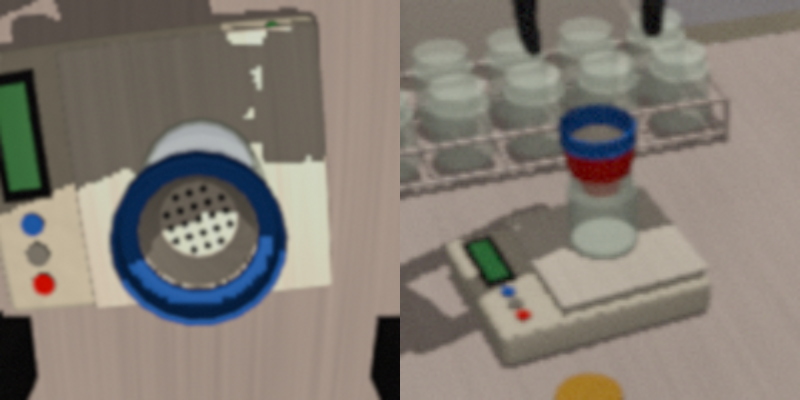

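The strainer is seated level. Next is the cover.

```bash
python3 -m creep '[{"slide":[0.005,-0.025,0],"turn":[0,0,0],"jaw":1},{"slide":[0.013,-0.065,0],"turn":[0,0,0],"jaw":1},{"slide":[0.022,-0.11,0],"turn":[0,0,0],"jaw":1},{"slide":[0.031,-0.155,-0.01],"turn":[0,0,0],"jaw":1},{"slide":[0.04,-0.2,-0.02],"turn":[0,0,0],"jaw":1},{"slide":[0.049,-0.245,-0.03],"turn":[0,0,0],"jaw":1},{"slide":[0.058,-0.29,-0.045],"turn":[0,0,0],"jaw":1},{"slide":[0.067,-0.335,-0.06],"turn":[0,0,0],"jaw":1},{"slide":[0.076,-0.38,-0.075],"turn":[0,0,0],"jaw":1},{"slide":[0.085,-0.425,-0.09],"turn":[0,0,0],"jaw":1},{"slide":[0.094,-0.465,-0.105],"turn":[0,0,0],"jaw":1},{"slide":[0.101,-0.5,-0.11],"turn":[0,0,0],"jaw":1},{"slide":[0.104,-0.516,-0.11],"turn":[0,0,0],"jaw":1},{"slide":[0.104,-0.516,-0.11],"turn":[0,0,0],"jaw":1},{"slide":[0.104,-0.516,-0.11],"turn":[0,0,0],"jaw":1}]'
python3 - <<'E'
from h import *
st,p=look('wrist',['cover'],'w10.png')
c=np.array(st['ee_pos'])[:2]
for r,z in((33.5,16),(12,40)):print([np.round(proj(p,(c[0]+r*a,c[1]+r*b,z),st)) for a,b in((1,0),(-1,0),(0,1),(0,-1))])
g=cv2.cvtColor(p['img'],cv2.COLOR_RGB2HSV)
for m in (cv2.inRange(g,(0,0,200),(180,45,255)),cv2.inRange(g,(0,0,0),(180,255,45))):
    n,l,s,_=cv2.connectedComponentsWithStats(m);print([list(x) for x in s[1:] if x[4]>200])
cv2.imwrite('pics/w10c.png',cv2.resize(p['img'][120:320,180:380,::-1],(600,600)))
E
```

```text
time: 25.3
ee_pos: [640.0, -144.1, 299.9]
tcp_rot: [0.5, 0.5, 0.5, -0.5]
wrist_force: [0.1, 0.7, -0.1]
grip_width: 0.998
wrist cover [(0.88, array([282., 198.]), array([ 640.3, -140.8]))]
[ 640.  -144.1  299.9] 25.3
[array([321., 207.]), array([243., 207.]), array([282., 168.]), array([282., 243.])]
[array([297., 216.]), array([266., 216.]), array([282., 201.]), array([282., 230.])]
[[np.int32(244), np.int32(204), np.int32(74), np.int32(36), np.int32(1257)]]
[[np.int32(266), np.int32(193), np.int32(28), np.int32(33), np.int32(722)], [np.int32(0), np.int32(257), np.int32(560), np.int32(163), np.int32(57239)]]
```

View pics/w10c.png

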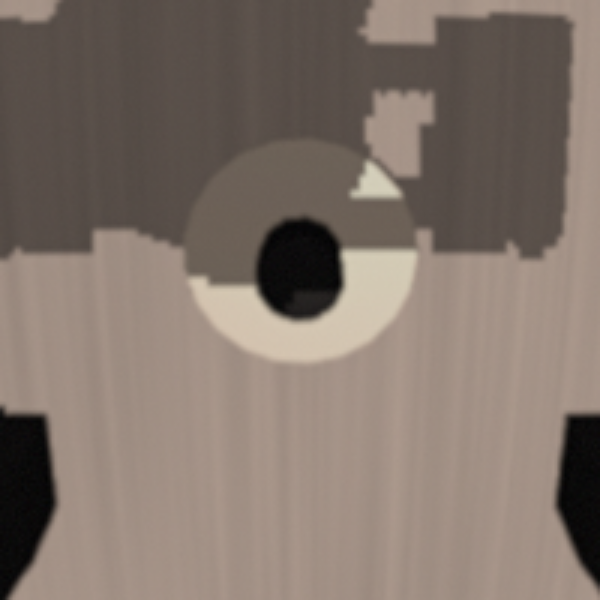

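```bash
python3 -m creep '[{"slide":[-0.0015,0.003,-0.04],"turn":[0,0,0],"jaw":0},{"slide":[-0.0015,0.003,-0.08],"turn":[0,0,0],"jaw":0},{"slide":[-0.0015,0.003,-0.105],"turn":[0,0,0],"jaw":0},{"slide":[-0.0015,0.003,-0.115],"turn":[0,0,0],"jaw":0},{"slide":[-0.0015,0.003,-0.115],"turn":[0,0,0],"jaw":0},{"slide":[-0.0015,0.003,-0.115],"turn":[0,0,0],"jaw":-1},{"slide":[-0.0015,0.003,-0.115],"turn":[0,0,0],"jaw":-1},{"slide":[-0.0015,0.003,-0.115],"turn":[0,0,0],"jaw":-1},{"slide":[-0.0015,0.003,-0.115],"turn":[0,0,0],"jaw":-1},{"slide":[-0.0015,0.003,-0.115],"turn":[0,0,0],"jaw":-1},{"slide":[-0.0015,0.003,-0.115],"turn":[0,0,0],"jaw":-1},{"slide":[-0.0015,0.003,-0.115],"turn":[0,0,0],"jaw":-1},{"slide":[-0.0015,0.003,-0.115],"turn":[0,0,0],"jaw":-1},{"slide":[-0.0015,0.003,-0.115],"turn":[0,0,0],"jaw":-1}]' 15
```

```text
time: 26.8
ee_pos: [638.8, -142.0, 185.6]
tcp_rot: [0.5, 0.5, 0.5, -0.5]
wrist_force: [-1.1, 1.1, 6.4]
grip_width: 0.266
```

```bash
python3 -m creep '[{"slide":[0,0,0.03],"turn":[0,0,0],"jaw":-1},{"slide":[0,0,0.07],"turn":[0,0,0],"jaw":-1},{"slide":[0,0,0.11],"turn":[0,0,0],"jaw":-1},{"slide":[-0.003,0.015,0.145],"turn":[0,0,0],"jaw":-1},{"slide":[-0.011,0.055,0.165],"turn":[0,0,0],"jaw":-1},{"slide":[-0.02,0.1,0.18],"turn":[0,0,0],"jaw":-1},{"slide":[-0.029,0.145,0.19],"turn":[0,0,0],"jaw":-1},{"slide":[-0.038,0.19,0.2],"turn":[0,0,0],"jaw":-1},{"slide":[-0.047,0.235,0.2],"turn":[0,0,0],"jaw":-1},{"slide":[-0.056,0.28,0.2],"turn":[0,0,0],"jaw":-1},{"slide":[-0.065,0.325,0.2],"turn":[0,0,0],"jaw":-1},{"slide":[-0.074,0.37,0.2],"turn":[0,0,0],"jaw":-1},{"slide":[-0.083,0.415,0.2],"turn":[0,0,0],"jaw":-1},{"slide":[-0.091,0.455,0.2],"turn":[0,0,0],"jaw":-1},{"slide":[-0.098,0.49,0.2],"turn":[0,0,0],"jaw":-1},{"slide":[-0.1015,0.507,0.2],"turn":[0,0,0],"jaw":-1},{"slide":[-0.1025,0.512,0.2],"turn":[0,0,0],"jaw":-1},{"slide":[-0.1025,0.512,0.2],"turn":[0,0,0],"jaw":-1},{"slide":[-0.1025,0.512,0.2],"turn":[0,0,0],"jaw":-1}]'
python3 - <<'E'
from h import *
ims=[]
for n in ['wrist','scene','side']:
    st,p=look(n,['strainer','cover'],None,{'strainer':132,'cover':200}); ims.append(p['img'])
v=np.hstack([cv2.resize(ims[0][130:400,150:410],(390,405)),cv2.resize(ims[1][160:340,330:500],(383,405))])
cv2.imwrite('pics/f11.png',v[:,:,::-1])
E
```

```text
time: 28.7
ee_pos: [536.6, 368.6, 384.5]
tcp_rot: [-0.5, -0.5, -0.499, 0.501]
wrist_force: [0.4, -0.2, -1.0]
grip_width: 0.268
wrist strainer [(0.75, array([281., 216.]), array([535.8, 371.1]))]
wrist cover [(0.9, array([285., 257.]), array([538.4, 369.4])), (0.6, array([281., 211.]), array([536.3, 396.3]))]
[536.6 368.6 384.5] 28.7
scene strainer [(0.6, array([294., 192.]), array([493.8,  47.2])), (0.53, array([242., 180.]), array([530.8, -68. ])), (0.52, array([217., 198.]), array([614.7, -56.2]))]
scene cover [(0.59, array([437., 240.]), array([533.7, 362.3]))]
[536.7 368.6 384.8] 28.85
side strainer [(0.89, array([304., 310.]), array([ 438.1, -303.7])), (0.78, array([238.,  79.]), array([529.4, 355.2])), (0.71, array([208., 273.]), array([ 319.4, -189.8]))]
side cover [(0.91, array([238.,  52.]), array([535.5, 360.1]))]
[536.4 369.3 384.8] 29.0
```

View pics/f11.png

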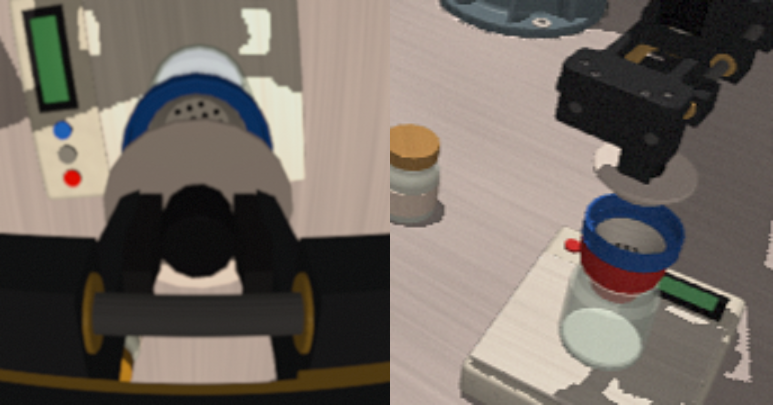

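```bash
python3 - <<'E'
from h import *
t=np.linspace(0,2*np.pi,200)
vs=[]
for n,(r0,r1,c0,c1),S in [('wrist',(130,400,150,410),(390,405)),('scene',(180,300,380,500),(405,405))]:
    st=read_state();p=camera(n);k=8
    im=cv2.resize(p['img'],None,fx=4,fy=4)
    for (x,y,z,r,col) in [(536.5,370,215,33.5,(0,255,0)),(536.5,370,168,33.5,(255,255,0))]:
        q=np.array([proj(p,(x+r*np.cos(a),y+r*np.sin(a),z),st) for a in t])
        cv2.polylines(im,[np.int32(q*4+2)],True,col,1)
    vs.append(cv2.resize(im[r0*4:r1*4,c0*4:c1*4],S))
cv2.imwrite('pics/f12.png',np.hstack(vs)[:,:,::-1])
E
```

```text
(no output)
```

View pics/f12.png

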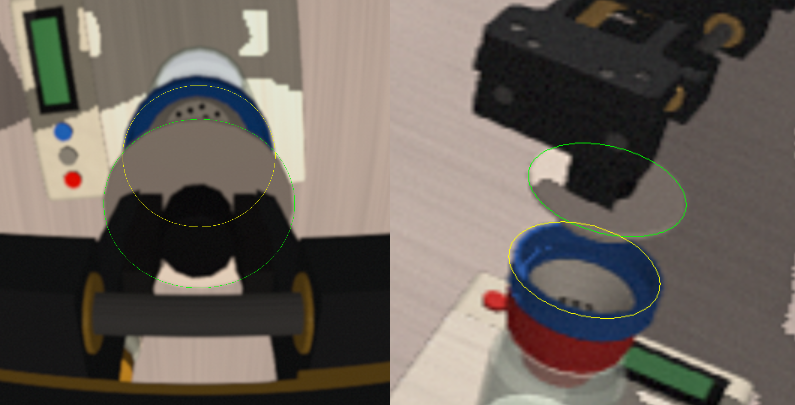

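Overlaying the expected circles shows the cover's disc level and the strainer's ring where it should be. I'll lower it with +2 mm in y.

```bash
python3 -m creep '[{"slide":[0,0.002,-0.01],"turn":[0,0,0],"jaw":-1},{"slide":[0,0.002,-0.022],"turn":[0,0,0],"jaw":-1},{"slide":[0,0.002,-0.03],"turn":[0,0,0],"jaw":-1},{"slide":[0,0.002,-0.036],"turn":[0,0,0],"jaw":-1},{"slide":[0,0.002,-0.036],"turn":[0,0,0],"jaw":-1}]'; python3 -m creep '[{"slide":[0,0,-0.002],"turn":[0,0,0],"jaw":-1},{"slide":[0,0,-0.004],"turn":[0,0,0],"jaw":-1},{"slide":[0,0,-0.005],"turn":[0,0,0],"jaw":-1},{"slide":[0,0,-0.005],"turn":[0,0,0],"jaw":-1}]'
 python3 -m creep '[{"slide":[0,0,-0.001],"turn":[0,0,0],"jaw":-1},{"slide":[0,0,-0.001],"turn":[0,0,0],"jaw":-1}]';python3 -m creep '[{"slide":[0,0,-0.001],"turn":[0,0,0],"jaw":-1},{"slide":[0,0,-0.001],"turn":[0,0,0],"jaw":-1}]'
```

```text
time: 29.75
ee_pos: [535.6, 371.9, 346.9]
tcp_rot: [-0.5, -0.499, -0.5, 0.501]
wrist_force: [-0.1, 0.4, -0.8]
grip_width: 0.267
time: 30.15
ee_pos: [536.0, 372.0, 343.8]
tcp_rot: [0.5, 0.5, 0.5, -0.5]
wrist_force: [-0.1, -0.2, -0.9]
grip_width: 0.263
time: 30.35
ee_pos: [536.0, 372.0, 342.8]
tcp_rot: [0.5, 0.5, 0.5, -0.5]
wrist_force: [-1.0, 0.1, -0.3]
grip_width: 0.266
time: 30.55
ee_pos: [536.0, 372.0, 341.6]
tcp_rot: [-0.5, -0.5, -0.5, 0.5]
wrist_force: [0.2, 0.2, -0.9]
grip_width: 0.273
```

```bash
python3 -m creep '[{"slide":[0,0,-0.001],"turn":[0,0,0],"jaw":-1},{"slide":[0,0,-0.001],"turn":[0,0,0],"jaw":-1}]'; python3 -m creep '[{"slide":[0,0,-0.001],"turn":[0,0,0],"jaw":-1},{"slide":[0,0,-0.001],"turn":[0,0,0],"jaw":-1}]'
```

```text
time: 30.75
ee_pos: [536.1, 372.1, 341.5]
tcp_rot: [0.5, 0.5, 0.5, -0.5]
wrist_force: [-1.0, -0.4, 4.2]
grip_width: 0.265
time: 30.95
ee_pos: [536.2, 372.2, 341.5]
tcp_rot: [0.5, 0.501, 0.5, -0.499]
wrist_force: [-3.7, -2.1, 8.1]
grip_width: 0.262
```

```bash
python3 -m creep '[{"slide":[0,0,0.0015],"turn":[0,0,0],"jaw":-1},{"slide":[0,0,0.0015],"turn":[0,0,0],"jaw":-0.35},{"slide":[0,0,0.0015],"turn":[0,0,0],"jaw":-0.2},{"slide":[0,0,0.0015],"turn":[0,0,0],"jaw":0},{"slide":[0,0,0.0015],"turn":[0,0,0],"jaw":0.3},{"slide":[0,0,0.0015],"turn":[0,0,0],"jaw":0.6},{"slide":[0,0,0.0015],"turn":[0,0,0],"jaw":0.6},{"slide":[0,0,0.02],"turn":[0,0,0],"jaw":0.6},{"slide":[0,0,0.05],"turn":[0,0,0],"jaw":1},{"slide":[0,0,0.09],"turn":[0,0,0],"jaw":1},{"slide":[0,0,0.12],"turn":[0,0,0],"jaw":1},{"slide":[0,-0.02,0.12],"turn":[0,0,0],"jaw":1},{"slide":[0,-0.06,0.12],"turn":[0,0,0],"jaw":1},{"slide":[0,-0.1,0.12],"turn":[0,0,0],"jaw":1},{"slide":[0,-0.13,0.12],"turn":[0,0,0],"jaw":1},{"slide":[0,-0.13,0.12],"turn":[0,0,0],"jaw":1},{"slide":[0,-0.13,0.12],"turn":[0,0,0],"jaw":1}]'
python3 - <<'E'
from h import *
ims=[]
Z={'jar':50,'funnel':106,'strainer':132,'cover':156}
for n in ['side','scene']:
    st,p=look(n,['jar','cover','capped_jar','label_roll','tub'],None,Z); ims.append(p['img'])
v=np.hstack([cv2.resize(ims[0][10:170,160:320],(400,400)),cv2.resize(ims[1][180:380,340:500],(320,400))])
cv2.imwrite('pics/f13.png',v[:,:,::-1])
E
```

```text
time: 32.65
ee_pos: [536.2, 241.7, 460.0]
tcp_rot: [0.5, 0.501, 0.5, -0.5]
wrist_force: [-0.3, 0.3, 0.7]
grip_width: 1.0
side jar [(0.68, array([240., 104.]), array([537.1, 372.7]))]
side cover [(0.88, array([236.,  64.]), array([535.9, 383.3]))]
side capped_jar [(0.7, array([238., 183.]), array([457.9, 135.1]))]
side label_roll [(0.74, array([335., 204.]), array([644. ,   1.5]))]
side tub [(0.93, array([370., 363.]), array([ 541.7, -361.2]))]
[536.2 241.7 460. ] 32.65
scene jar [(0.86, array([419., 309.]), array([534.5, 363.8]))]
scene cover [(0.62, array([434., 261.]), array([530. , 364.1]))]
scene capped_jar [(0.8, array([336., 251.]), array([453.5, 137.1])), (0.34, array([165., 187.]), array([ 543.7, -355.3])), (0.24, array([427., 288.]), array([425.6, 336.9]))]
scene label_roll [(0.71, array([230., 262.]), array([631.6,  -8.3]))]
scene tub [(0.79, array([161., 183.]), array([ 540.4, -377.4]))]
[535.9 243.  459.5] 32.95
```

View pics/f13.png

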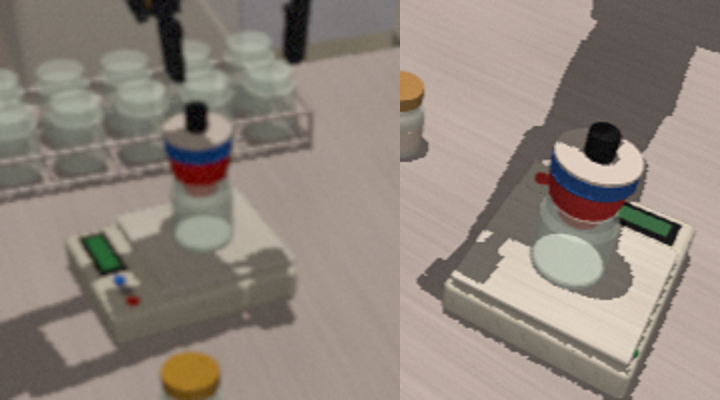

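The stack stands upright with every piece seated, and the bystanders are where they were. I'm handing in the job.

```bash
python3 -c "
from workcell import close_job; print(close_job())"
```

```text
the job is handed in; nothing more can be done
None
```

The filling scale is ready. The jar stands on the pan, about 3 mm from its centre, and the red funnel, large blue strainer and white cover were fitted in that order. The job was handed in at about 33 s with the gripper clear of the stack.

- **Seating:** each piece touched down within about 0.2 mm of its expected seated height. The readings showed at most about 9 N while lowering and gripping.
- **Final pictures:** the side and scene views show the stack upright and level. The capped jar, label roll and tub are where they started, within the detectors' noise.
- **What disagreed:** the last position readings for the jar and cover differed between the two cameras by 9 to 19 mm. The two networks' estimates are noisy at that range, so I relied on the pictures and touch-down heights instead. No check failed.

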